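Click the sliding spoon hook into the orange notch

TASK

The spoon hangs from a blue hook carriage that slides along the rail on top of the white pegboard. With the fingertips, push the carriage along the rail until it clicks into the notch of the orange clip (not the grey one) and stays seated there, then take the hand away. Do not pinch the carriage between the fingers, and leave the other things on the counter where they stand.

Things in the scene. Friction and masses are not known exactly. Their poses are not given: they have to be found in the camera images.
- pegboard: White free-standing pegboard, 460 mm wide, 12 mm thick, with an aluminium rail 24 mm wide along its top edge; fixed to the counter. Origin: on the counter under the board's middle; x square to the board (away from the robot), y along the rail, z up. Rail top face 172 mm above the counter. An orange measuring cup hangs on its far face near the -y end, below the rail.
- carriage: Blue hook carriage, slides on the rail along the pegboard's y only, cannot come off; firm stops 185 mm either side of the rail's middle. Origin: its middle, level with the rail's top face; axes as the pegboard's. Deck 40 (x) by 50 mm (y), top 19 mm above the origin. A spoon swings from its +x side. Friction about 1.2 N; stays where left. Starts between the two clips.
- push_tab (a point): Middle of the top of the carriage's upright blue push tab, marked by a white line along x. The tab is a block 30 mm (x) by 14 mm (y, along the rail) in the middle of the deck, 50 mm tall above it; this point is 69 mm above the rail's top face. Its +y and -y faces are the ones to push.
- orange_clip: Orange clip on the rail, fixed, 40 mm along it, with flat orange tongues 16 mm wide reaching 50 mm out to both sides (x), 18 mm below the rail's top. Origin: its notch, at the clip's middle, level with the rail's top face; axes as the pegboard's. When the carriage is seated its origin lies on this one. Nothing on the clip rises over 5 mm above the rail.
- orange_notch (a point): The notch of the orange clip (same point as its origin). A spring ball under the carriage climbs a hump: from 20 mm before the notch the push jumps to about 6 N, easing to the crest at 10 mm before it; from about 6 mm on the carriage snaps into the notch by itself, ahead of the finger (the force dip). Pushed over 10 mm past the notch it leaves on the other side; it can be pushed back.
- grey_clip: Grey clip on the rail, the same shape with the same kind of notch: the wrong one. The two clips stand on opposite sides of the carriage, which is on which side varies.
- jar: Glass jar with a wooden lid, 80 mm across, 124 mm tall, on the counter beyond the board; origin under its middle.
- bowl: Blue melamine bowl, 130 mm across, 55 mm tall, beyond the board; origin under its middle.
- silicone_lid: Green silicone cup lid with a small knob, 94 mm across, 23 mm tall, beyond the board; origin under its middle.
- mug: White mug, 80 mm across, 90 mm tall, on the robot's side of the board; origin under its middle.
- pepper_mill: Dark wooden pepper mill, 54 mm across, 140 mm tall, on the robot's side of the board; origin under its middle.

How it is judged:
On the way:
1. the carriage has clicked into the orange clip's notch (distance between carriage and orange_clip below 0.004 m and linear speed of carriage below 0.01 m/s), for 0.2 s.
At the end, for the whole second after the job is handed in: The carriage rests in the orange clip's notch, its origin within 4 mm of the clip's and at rest, and each thing on the counter is within 20 mm of where it stood (all of step 1 and distance of each of jar, bowl, silicone_lid, mug, pepper_mill from where it was at the start of the episode below 0.02 m); the robot touches nothing.
It fails at once if the carriage's tab is taken between the fingers (grasp point inside the tab) (y of the grasp point in the frame of carriage between -0.007 and 0.007 m and x of the grasp point in the frame of carriage between -0.02 and 0.02 m and z of the grasp point in the frame of carriage below 0.072 m).
It fails at once if a thing standing on the counter is knocked, lifted or shifted by more than 20 mm (distance of any of jar, bowl, silicone_lid, mug, pepper_mill from where it was at the start of the episode above 0.02 m).
It also fails if it takes over 40 s, if anything falls off the work surface, if the arm or the gripper's body presses on something with over 40 N, if the wrist force passes 120 N, or if a joint passes its speed limit or range.

ROBOT

A 6-joint arm with a two-finger parallel gripper is mounted at the origin on the work surface. World frame = base frame: x ahead of the robot, y to its left, z up, the work surface at z = 0. Lengths are in m, angles in rad, forces in N, time in s.
With the tool pointing down it reaches from about 0.325 to 0.85 m from the base axis. Payload 15.5 kg.
Tool frame: the origin (TCP) lies at the very end of the fingers, on their centre line; the grasp point (between the pads) lies 19 mm behind it; y points along the fingers, x is the direction in which the jaws open and shut, and the axes are right-handed (so a half turn about y gives the same grasp; the last joint's range is limited). The gripper opens to 91 mm and grips with 3 to 60 N. Pads are 32 mm wide; open, the fingers measure 118 mm over their backs; the gripper's body (76 mm by 178 mm) begins 60 mm behind the grasp point.
Start: joints at [-1.304, 0.494, 1.345, -0, 1.302, -0.096], TCP at [0.221, -0.585, 0.214] pointing down, gripper open.
Joint ranges: [-2.91, 2.91], [-0.82, 2.16], [0.22, 2.67], [-1.22, 4.37], [0.12, 2.79], [-3.08, 3.08]. Speed limits (rad/s): [1.89, 1.89, 2.57, 3.01, 3.01, 3.01].

INTERFACE

Orientations are given as a unit quaternion [w, x, y, z].
In Python, from cell import bot, imaging, hand_in gives the robot as it stands.
- The arm moves only by the shell command python3 -m pendant 'ROWS' [OPENING] [FORCE]. ROWS is a JSON object of lists of equal length, an entry for each row: "translation": the shift along the tool's x, y, z in m, a list of three; "roll": the turn about the tool's y in rad. A call has 1 to 20 rows; each row shifts and turns the commanded pose from where the row before left it, along the tool's axes as they then stand; what a row does not reach is not made up. A row lasts 1/8 s, in which the tool goes at most 62.5 mm and 10.7 degrees, less where a joint would pass 70% of its speed; a pose out of reach is approached as far as the arm can. A call with a gripper value outside its range is refused whole. OPENING is the closure, from 0 (fully open) to 1 (shut), set as the call begins (- or left out, the last holds). The fingers move at their own pace and stop on an object; FORCE is the grip in N (left out, the last holds). Time passes only in rows, so rows that do not move let the fingers close. It gives the time, the measured TCP pose, the force and the opening at its end, in the units of the state.
- bot.state(): the state, without advancing time (a new reading comes with each control period).
- imaging.capture(name): name is "side" or "top"; returns (picture, depth): 420x560x3 uint8, red, green, blue; 420x560 float32, m along the optical axis (not along the pixel's ray), 0 where there is no reading.
- imaging.calibration(name): a dict with "intrinsics" (3x3 intrinsics, pixels), "k1" (the pictures are not rectified: a ray, as slopes to the right and down, at radius r is drawn at 1 + k1 r^2 times it, then the intrinsics apply), "extrinsics" (4x4, takes a point from camera to world coordinates). Camera axes: x right, y down, z forward; pixel columns grow to the right and rows downward; lengths in m; the calibration is good to about 2 mm. A picture is of the moment at which its call begins. calibration takes no time and is no camera call.
- hand_in(): hands the job in, once; it reports no verdict.
The state is a dict: "t": time; "qpos": joint angles; "joint_velocities": joint speeds; "joint_torque": joint torques, N m; "position": TCP position; "tcp_rot": TCP orientation; "wrist_force": force on the tool from outside, world axes, zero at the start; "ft_torque": the same for the moment, N m; "width": finger opening in m.
Only numpy, scipy, OpenCV 4.12 (cv2) and the standard library are available. Lean on these libraries where they do the work, as an engineer would, in place of code of your own. Each camera call takes 0.05 s, during which the arm holds its last target.

## Working session

There is one attempt and no reset: what is moved stays moved. The work goes in short steps, Python scripts to look and compute and a shell command to move; the robot and the scene stay as the last step left them, time stands still between calls to the robot, and variables do not carry over. Pictures are saved under pics/ and viewed, and the job is handed in when it is done.

```bash
mkdir -p pics; ls; python3 - <<'E'
from cell import bot, imaging
import cv2,numpy as np
s=bot.state(); print(s)
for n in("side","top"):
    p,d=imaging.capture(n); cv2.imwrite(f"pics/{n}0.png",p[:,:,::-1]); np.savez(f"pics/{n}0.npz",p=p,d=d)
    print(imaging.calibration(n))
E
```

```text
pics
{'t': 0.0, 'qpos': array([-1.30448818e+00,  4.94214040e-01,  1.34614956e+00,  2.77744114e-05,
        1.30249773e+00, -9.55179068e-02]), 'joint_velocities': array([-1.00827628e-04, -7.86268025e-05,  1.05474185e-03,  1.23514468e-03,
       -3.48608587e-04,  2.39719758e-04]), 'joint_torque': array([ 4.77407142e-03, -8.78797174e+01, -3.81861627e+01,  7.10322987e-02,
        5.29644848e-02, -1.67432868e-04]), 'position': array([ 0.22113716, -0.58415297,  0.21331284]), 'tcp_rot': array([ 0.5820984 , -0.581506  ,  0.40221506, -0.40154112]), 'wrist_force': array([-0.98529702,  0.33728964,  0.29365018]), 'ft_torque': array([-0.00994195,  0.00404818, -0.00561907]), 'width': 0.09132699902518517}
{'intrinsics': array([[500.51380637,   0.        , 284.58139313],
       [  0.        , 500.51380637, 213.3671974 ],
       [  0.        ,   0.        ,   1.        ]]), 'k1': -0.018161551872327986, 'extrinsics': array([[-0.90057406, -0.19103917,  0.39047457,  0.06516301],
       [-0.43402604,  0.44525651, -0.78317817,  0.96039013],
       [-0.02424364, -0.87478608, -0.48390244,  0.76240559],
       [ 0.        ,  0.        ,  0.        ,  1.        ]])}
{'intrinsics': array([[517.11822481,   0.        , 274.28805868],
       [  0.        , 517.11822481, 210.86615791],
       [  0.        ,   0.        ,   1.        ]]), 'k1': -0.10277742238091844, 'extrinsics': array([[ 0.02005763, -0.996624  ,  0.07961336,  0.48011678],
       [-0.99952107, -0.02186526, -0.02189864,  0.0114479 ],
       [ 0.02356548, -0.07913599, -0.99658525,  1.33462237],
       [ 0.        ,  0.        ,  0.        ,  1.        ]])}
```

View pics/side0.png

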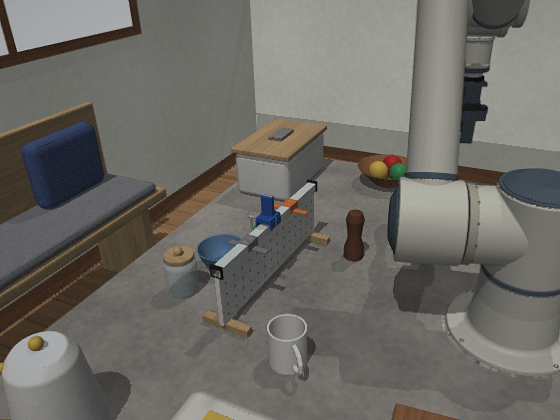

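View pics/top0.png

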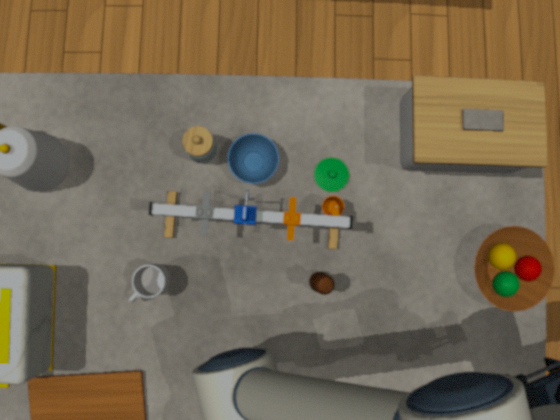

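The side view shows the blue tab near (267,205), the orange clip at (290,207) and the grey clip at (243,243). In the top view the carriage is at about (245,214), orange at (292,218), grey at (205,206), the mug at (149,281) and the mill at (321,283). Image right is -y, so the push goes toward -y on the tab's +y face.

```bash
cat > h.py <<'E'
import numpy as np,cv2
from cell import imaging
def ray(n,uv):
    c=imaging.calibration(n);K=c["intrinsics"];E=c["extrinsics"]
    a=(np.array(uv,float)-[K[0,2],K[1,2]])/[K[0,0],K[1,1]]
    r=np.linalg.norm(a); q=r
    for _ in range(20): q=r/(1+c["k1"]*q*q)
    a=a*(q/r if r>0 else 1)
    return E[:3,3],E[:3,:3]@np.array([a[0],a[1],1])
def onz(n,uv,z):
    o,d=ray(n,uv); return o+d*(z-o[2])/d[2]
def two(uva,uvb):
    (o1,d1),(o2,d2)=ray("side",uva),ray("top",uvb)
    A=np.c_[d1,-d2]; t=np.linalg.lstsq(A,o2-o1,rcond=None)[0]
    p,q=o1+t[0]*d1,o2+t[1]*d2
    return (p+q)/2,np.linalg.norm(p-q)
def blobs(p,lo,hi,amin=10):
    h=cv2.cvtColor(p,cv2.COLOR_RGB2HSV); m=cv2.inRange(h,lo,hi)
    n,l,s,c=cv2.connectedComponentsWithStats(m)
    return [(s[i].tolist(),c[i].round(1).tolist()) for i in range(1,n) if s[i][4]>=amin],l
E
python3 - <<'E'
from h import *
p=np.load("pics/top0.npz")["p"];q=np.load("pics/side0.npz")["p"]
print("top blue",blobs(p,(105,150,60),(125,255,255),30)[0]); print("top or",blobs(p,(5,180,150),(18,255,255),30)[0])
print("side blue",blobs(q,(105,150,60),(125,255,255),30)[0]); print("side or",blobs(q,(5,180,150),(18,255,255),20)[0])
cv2.imwrite("pics/tz.png",cv2.resize(p[185:245,140:360,::-1],None,fx=3.6,fy=3.6,interpolation=cv2.INTER_CUBIC))
cv2.imwrite("pics/sz.png",cv2.resize(q[170:300,190:350,::-1],None,fx=4.5,fy=4.5,interpolation=cv2.INTER_CUBIC))
E
```

```text
top blue [([234, 205, 22, 19, 310], [244.7, 214.8])]
top or [([284, 198, 16, 36, 259], [291.6, 216.0]), ([328, 202, 10, 13, 91], [332.8, 207.9])]
side blue [([256, 195, 25, 36, 433], [267.3, 211.9])]
side or [([282, 199, 14, 8, 48], [288.8, 202.3])]
```

View pics/tz.png

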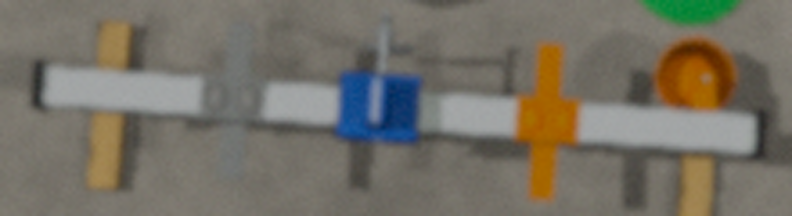

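View pics/sz.png

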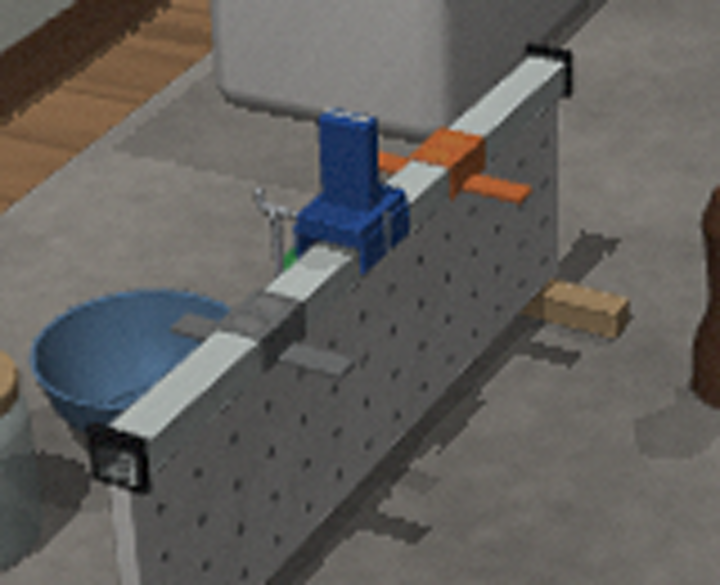

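The zoomed top view shows the rail from (38,85) to (760,133), the tab line at about (376,97), the deck at x 340–418, and the orange block at x 517–578 with its tongue tips at (550,43) and (541,198). The side zoom shows the tab top at about (349,116) and the orange block's top centre at about (449,146).

```bash
python3 - <<'E'
from h import *
np.set_printoptions(precision=4,suppress=True)
t=lambda x,y:(x/3.6+140-.36,y/3.6+185-.36)
s=lambda x,y:(x/4.5+190-.39,y/4.5+170-.39)
A=onz("top",t(38,85),.172);B=onz("top",t(760,133),.172);print("ends",A,B,np.linalg.norm(A-B),"mid",(A+B)/2)
u=(A-B)/np.linalg.norm(A-B);print("yaw of +y",u, np.degrees(np.arctan2(-u[0],u[1])))
M=(A+B)/2
pts={"clip":onz("top",t(547.5,120),.176),"tongues":(onz("top",t(550,43),.154)+onz("top",t(541,198),.154))/2,"deck":onz("top",t(379,107),.191),"tabline":onz("top",t(376,97),.241),"grey":onz("top",t(233,98),.176)}
pts["clip2"],e=two(s(449,146),t(547.5,120));print("gap",e)
pts["tab2"],e=two(s(349,116),t(376,97));print("gap",e)
for k,v in pts.items(): print(k,v,"along",(v-M)@u,"across",np.cross(u,v-M)[2])
for n,uv,z in(("mug",(149,281),.09),("mill",(321,281),.14),("jar",(198,139),.124),("bowl",(253,155),.055),("lid",(332,174),.02)): 
  v=onz("top",uv,z);print(n,v,"along",(v-M)@u)
from cell import bot
from scipy.spatial.transform import Rotation as R
st=bot.state();q=st["tcp_rot"];print(R.from_quat(np.r_[q[1:],q[0]]).as_matrix())
E
```

```text
ends [0.5728 0.2662 0.172 ] [ 0.5524 -0.1878  0.172 ] 0.45444931734612526 mid [0.5626 0.0392 0.172 ]
yaw of +y [0.0447 0.999  0.    ] -2.56358759942378
gap 0.001385936784353857
gap 0.0023493999066951762
clip [ 0.5575 -0.0535  0.176 ] along -0.09284604873001269 across 0.0009419913651428982
tongues [ 0.5588 -0.0535  0.154 ] along -0.0927677124877738 across -0.00033762436526614623
deck [0.5623 0.0512 0.191 ] along 0.012029074831759854 across 0.0008647335261029491
tabline [0.5646 0.0514 0.241 ] along 0.012300676833302713 across -0.0013961831364976115
grey [0.567  0.1429 0.176 ] along 0.10383586464136406 across 0.00026222702948940774
clip2 [ 0.5572 -0.0541  0.1715] along -0.09340050627427095 across 0.0012479950027033384
tab2 [0.5637 0.051  0.2384] along 0.011838255083688066 across -0.0005602717269620828
mug [0.4045 0.2808 0.09  ] along 0.23428008324145336
mill [ 0.4158 -0.1257  0.14  ] along -0.17129226167325254
jar [0.7442 0.1696 0.124 ] along 0.13844868782575812
bowl [0.7216 0.0395 0.055 ] along 0.00741125018651781
lid [ 0.6837 -0.1643  0.02  ] along -0.19782028788581546
[[ 0.354  -0.0003  0.9353]
 [-0.9353  0.001   0.354 ]
 [-0.0011 -1.      0.0001]]
```

Heights and rail length check out: the tab top triangulates to 0.238 against 0.241 expected, and the clip to 0.172. The tab sits at +12 mm along the rail and the orange notch at -93 mm, so the push is about 105 mm toward -y. I'll go up, shut the fingers, and square the jaws to the rail.

```bash
python3 -m pendant '{"translation":[[0,-0.03,0],[0,-0.03,0],[0,-0.03,0],[-0.05,0,0.0225],[-0.05,0,0.0225],[-0.05,0,0.0225],[-0.05,0,0.0225],[-0.05,0,0.0225],[-0.05,0,0.0225],[-0.05,0,0.0225],[0,0,0]],"roll":[0.136,0.135,0.135,0,0,0,0,0,0,0,0]}' 1 5
python3 - <<'E'
from cell import bot
from scipy.spatial.transform import Rotation as R
import numpy as np
st=bot.state();q=st["tcp_rot"];print(st["t"],st["position"],st["width"],R.from_quat(np.r_[q[1:],q[0]]).as_matrix().round(4))
E
```

```text
t: 1.48
position: [0.395, -0.2388, 0.3039]
tcp_rot: [0.49, -0.49, 0.51, -0.51]
wrist_force: [0.7, -1.3, 0.3]
width: 0.0004
1.475 [ 0.39497442 -0.23882729  0.30387401] 0.0003690059032899455 [[-4.000e-02 -0.000e+00  9.992e-01]
 [-9.992e-01  8.000e-04 -4.000e-02]
 [-8.000e-04 -1.000e+00 -1.000e-04]]
```

```bash
python3 -m pendant '{"translation":[[-0.049,0,0.0225],[-0.049,0,0.0225],[-0.049,0,0.0225],[-0.049,0,0.0225],[-0.049,0,0.0225],[-0.049,0,0.0225],[-0.047,0,0.0215],[0,0,0],[0,0.032,0],[0,0.032,0],[0,0.032,0],[0,0,0]],"roll":[0,0,0,0,0,0,0,0,0,0,0,0]}'
python3 - <<'E'
from h import *
from cell import bot
print(bot.state()["wrist_force"])
for n in("side","top"):
    p,d=imaging.capture(n);c=p[170:300,190:350] if n=="side" else p[150:280,150:350]
    cv2.imwrite(f"pics/{n}1.png",cv2.resize(c[:,:,::-1],None,fx=4,fy=4,interpolation=cv2.INTER_CUBIC))
E
```

```text
t: 2.98
position: [0.5639, 0.0905, 0.2061]
tcp_rot: [0.487, -0.49, 0.512, -0.51]
wrist_force: [0.2, 0.5, 0.1]
width: 0.0004
[0.22847632 0.45748968 0.05572286]
```

View pics/side1.png

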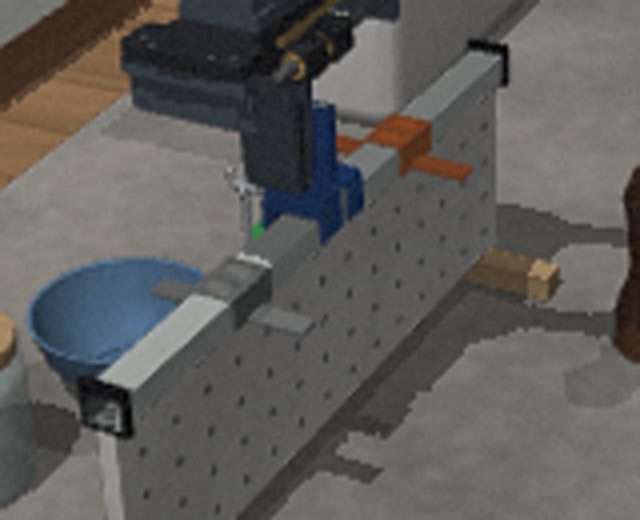

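View pics/top1.png

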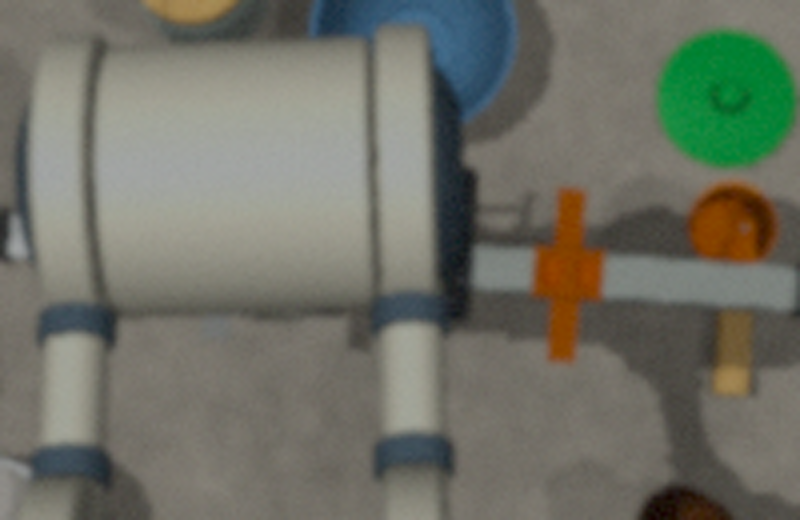

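The side view shows the shut fingers at about (278,185), beside the tab on its +y side with the deck clear below. Next, a gentle approach, watching the force.

```bash
python3 -m pendant '{"translation":[[0.005,0,0],[0.005,0,0],[0.005,0,0],[0,0,0]],"roll":[0,0,0,0]}'
for i in 1; do python3 -m pendant '{"translation":[[0.003,0,0],[0.003,0,0]],"roll":[0,0]}'; done
python3 -m pendant '{"translation":[[0.003,0,0],[0.003,0,0]],"roll":[0,0]}'
python3 -m pendant '{"translation":[[0.003,0,0],[0.003,0,0]],"roll":[0,0]}'
```

```text
t: 3.58
position: [0.5649, 0.0765, 0.2081]
tcp_rot: [-0.489, 0.489, -0.511, 0.511]
wrist_force: [0.2, 0.1, 0.8]
width: 0.0008
t: 3.82
position: [0.5645, 0.0708, 0.2079]
tcp_rot: [0.489, -0.489, 0.511, -0.511]
wrist_force: [-0.1, 3.4, -0.8]
width: 0.0005
t: 4.08
position: [0.5642, 0.0648, 0.2079]
tcp_rot: [0.489, -0.489, 0.511, -0.511]
wrist_force: [0.5, 1.2, 0.3]
width: 0.0003
t: 4.32
position: [0.5639, 0.0588, 0.2079]
tcp_rot: [0.489, -0.489, 0.511, -0.511]
wrist_force: [-0.6, 0.9, 0.8]
width: 0.0006
```

Contact came at TCP y of about 0.0715, which fits the tab face plus half the finger thickness. The hump should then start near TCP y ≈ -0.013, with the snap near -0.027 and the notch at -0.033.

```bash
python3 -m pendant '{"translation":[[0.006,0,0],[0.006,0,0],[0.006,0,0],[0.006,0,0],[0.006,0,0],[0.006,0,0],[0.006,0,0],[0.006,0,0],[0.006,0,0],[0.004,0,0]],"roll":[0,0,0,0,0,0,0,0,0,0]}'
python3 - <<'E'
from h import *
from cell import bot
for n in("side","top"):
    p,d=imaging.capture(n);c=p[170:300,190:350] if n=="side" else p[150:280,190:390]
    cv2.imwrite(f"pics/{n}2.png",cv2.resize(c[:,:,::-1],None,fx=4,fy=4,interpolation=cv2.INTER_CUBIC))
E
```

```text
t: 5.58
position: [0.5614, 0.0006, 0.2079]
tcp_rot: [0.489, -0.489, 0.511, -0.511]
wrist_force: [-0.4, 1.7, 0.2]
width: 0.0006
```

View pics/side2.png

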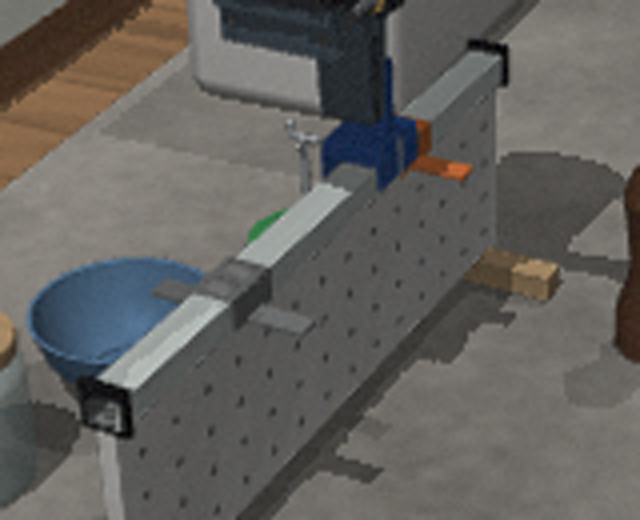

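View pics/top2.png

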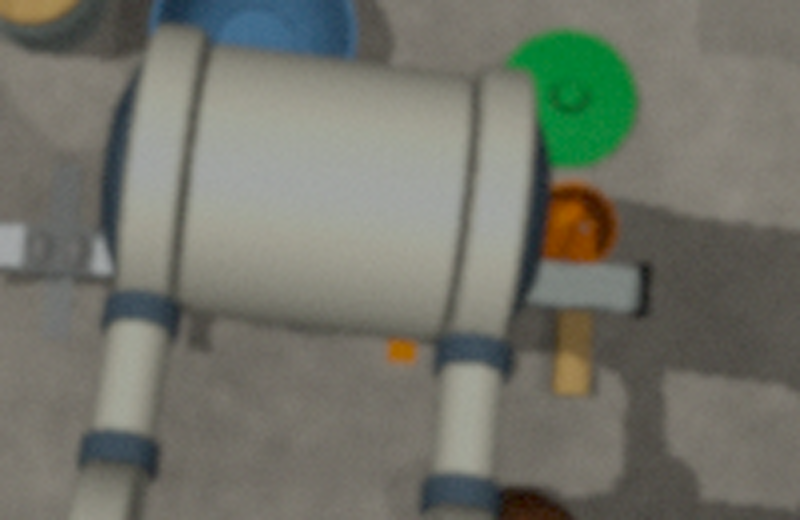

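The side view shows the carriage (tab at about (390,90), deck front at about (400,150)) pushed along with the hand and now just short of the orange clip. I'll continue in short steps with force readouts.

```bash
python3 -m pendant '{"translation":[[0.003,0,0],[0.003,0,0],[0.002,0,0]],"roll":[0,0,0]}' | egrep 'pos|force'
python3 -m pendant '{"translation":[[0.002,0,0]],"roll":[0]}'| egrep 'pos|force'
python3 -m pendant '{"translation":[[0.002,0,0]],"roll":[0]}'| egrep 'pos|force'
python3 -m pendant '{"translation":[[0.002,0,0]],"roll":[0]}'| egrep 'pos|force'
python3 -m pendant '{"translation":[[0.002,0,0]],"roll":[0]}'| egrep 'pos|force'
```

```text
position: [0.5612, -0.0072, 0.208]
wrist_force: [0.9, 2.1, -0.0]
position: [0.5611, -0.0091, 0.208]
wrist_force: [1.3, 1.9, 0.3]
position: [0.561, -0.0111, 0.208]
wrist_force: [0.4, 2.4, 0.9]
position: [0.5609, -0.0131, 0.2079]
wrist_force: [1.0, 0.9, 0.5]
position: [0.5608, -0.0151, 0.208]
wrist_force: [1.7, 3.9, 2.1]
```

```bash
python3 -m pendant '{"translation":[[0.002,0,0]],"roll":[0]}' | egrep 'pos|force'
python3 -m pendant '{"translation":[[0.002,0,0]],"roll":[0]}'| egrep 'pos|force'
python3 -m pendant '{"translation":[[0.002,0,0]],"roll":[0]}'| egrep 'pos|force'
python3 -m pendant '{"translation":[[0.002,0,0]],"roll":[0]}'| egrep 'pos|force'
```

```text
position: [0.5607, -0.0166, 0.208]
wrist_force: [1.3, 5.7, 0.5]
position: [0.5606, -0.0186, 0.208]
wrist_force: [2.6, 5.2, 1.1]
position: [0.5605, -0.0208, 0.208]
wrist_force: [1.3, 4.7, 1.9]
position: [0.5604, -0.0229, 0.208]
wrist_force: [1.0, 3.7, 0.8]
```

The hump started at about -0.015, as predicted, so the crest should be near -0.025 and the snap near -0.029.

```bash
python3 -m pendant '{"translation":[[0.002,0,0]],"roll":[0]}' | egrep 'pos|force'
python3 -m pendant '{"translation":[[0.002,0,0]],"roll":[0]}'| egrep 'pos|force'
python3 -m pendant '{"translation":[[0.001,0,0]],"roll":[0]}'| egrep 'pos|force'
python3 -m pendant '{"translation":[[0.001,0,0]],"roll":[0]}'| egrep 'pos|force'
```

```text
position: [0.5603, -0.0251, 0.208]
wrist_force: [2.1, 1.8, 1.2]
position: [0.5602, -0.0272, 0.2079]
wrist_force: [1.3, 1.8, 0.7]
position: [0.56, -0.0283, 0.2078]
wrist_force: [0.4, 1.3, -0.1]
position: [0.56, -0.0292, 0.2079]
wrist_force: [-0.4, 1.3, -0.5]
```

```bash
python3 -m pendant '{"translation":[[0.001,0,0]],"roll":[0]}' | egrep 'pos|force'
python3 -m pendant '{"translation":[[0.001,0,0]],"roll":[0]}'| egrep 'pos|force'
python3 -m pendant '{"translation":[[0,0,0],[0,0,0]],"roll":[0,0]}'| egrep 'pos|force'
python3 - <<'E'
from h import *
p,d=imaging.capture("side");np.savez("pics/s3.npz",p=p)
cv2.imwrite("pics/side3.png",cv2.resize(p[170:250,250:350,::-1],None,fx=7,fy=7,interpolation=cv2.INTER_CUBIC))
E
```

```text
position: [0.5599, -0.0301, 0.2078]
wrist_force: [0.7, -0.3, -0.4]
position: [0.5599, -0.0311, 0.2079]
wrist_force: [-0.4, 1.0, 0.1]
position: [0.56, -0.031, 0.2079]
wrist_force: [-0.5, -1.6, -0.2]
```

View pics/side3.png

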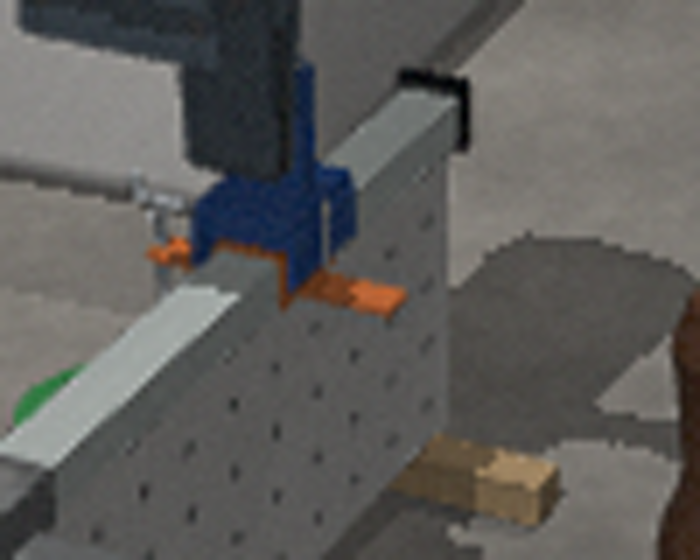

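The force is near zero, so it seems to have snapped. A sliver of orange shows at the near edge (about (250,250)–(285,290)), so I'll back off and measure.

```bash
python3 -m pendant '{"translation":[[-0.005,0,0],[-0.01,0,0],[-0.015,0,0],[0,-0.03,0],[0,-0.04,0],[0,-0.04,0],[-0.04,0,-0.02],[-0.05,0,-0.03],[-0.05,0,-0.03],[-0.05,0,-0.03],[-0.05,0,-0.03],[0,0,0]],"roll":[0,0,0,0,0,0,0,0,0,0,0,0]}'
python3 - <<'E'
from h import *
for n in("side","top"):
    p,d=imaging.capture(n);np.savez(f"pics/{n}4.npz",p=p)
    c=p[170:250,250:350] if n=="side" else p[180:250,240:340]
    cv2.imwrite(f"pics/{n}4.png",cv2.resize(c[:,:,::-1],None,fx=7,fy=7,interpolation=cv2.INTER_CUBIC))
    cv2.imwrite(f"pics/{n}4f.png",p[:,:,::-1])
E
```

```text
t: 9.6
position: [0.4297, 0.2486, 0.3181]
tcp_rot: [0.49, -0.49, 0.51, -0.509]
wrist_force: [-0.3, 0.2, 0.1]
width: 0.0006
```

View pics/side4.png

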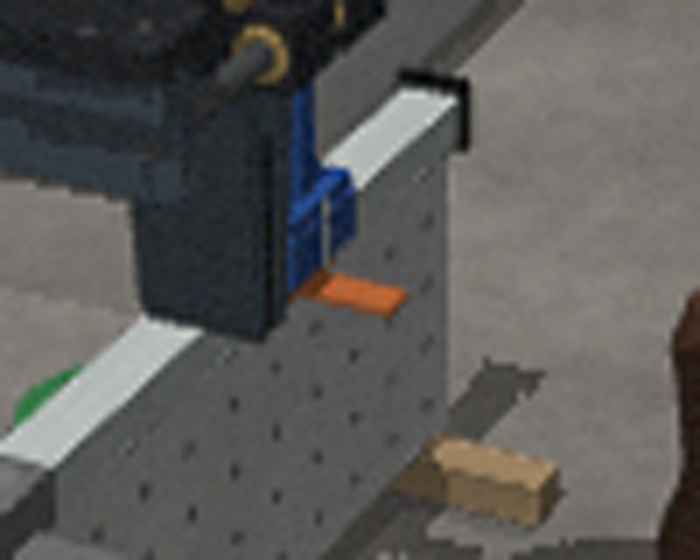

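View pics/top4.png

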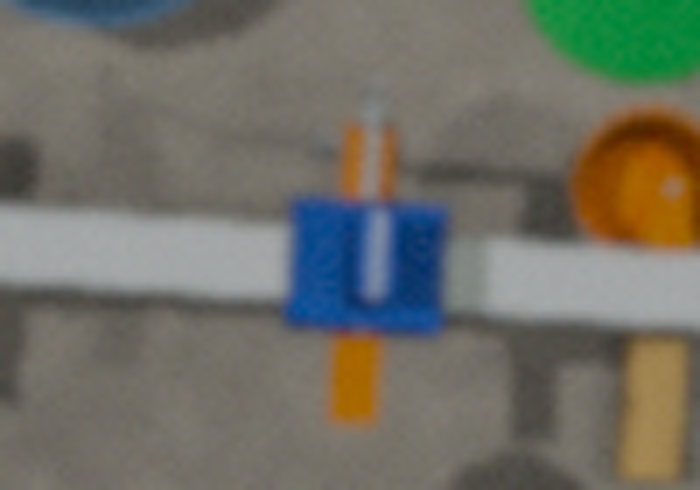

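View pics/top4f.png

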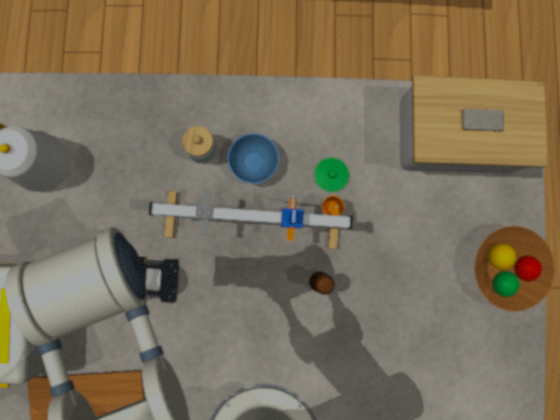

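The top view shows the deck centred at about (366,266), with the orange tongues at (368,160) and (355,378) and the tab line at (376,255). Next I measure the offset.

```bash
python3 - <<'E'
from h import *
p=np.load("pics/top4.npz")["p"]
t=lambda x,y:(x/7+240-.43,y/7+180-.43)
u=np.array([.0447,.999,0]);M=np.array([.5626,.0392,0])
T=(onz("top",t(368,160),.154)+onz("top",t(355,378),.154))/2
print("tongues along",(T-M)@u)
for n,v in(("deck",onz("top",t(366,266),.191)),("tab",onz("top",t(376,255),.241))):print(n,v,"along",(v-M)@u,"minus clip0",(v-M)@u+.0928)
# bias-free: moved distance of blue blob vs. start
b=blobs(p,(105,150,60),(125,255,255),30)[0];print(b)
for c in [(244.7,214.8)]+[x[1] for x in b]: print((onz("top",c,.191)-M)@u)
E
```

```text
tongues along -0.09286682998560332
deck [ 0.5574126  -0.05296359  0.191     ] along -0.09230329895426535 minus clip0 0.0004967010457346405
tab [ 0.5574407  -0.05312471  0.241     ] along -0.09246300665504609 minus clip0 0.0003369933449539064
[([281, 209, 22, 18, 294], [291.6, 217.9])]
0.012427959669051787
-0.09178202428821254
```

The carriage is within about 0.5 mm of the notch, the counter items look unmoved, and the hand is clear, so I'm handing in.

```bash
python3 - <<'E'
from cell import hand_in
print(hand_in())
E
```

```text
the job is handed in; nothing more can be done
None
```

I pushed the carriage about 105 mm toward -y with the closed fingertips against the tab's +y face. It clicked into the orange clip's notch; I then backed the hand off, lifted it clear and handed in. I got no verdict back.

- **Click:** the push force rose to about 5.7 N on the hump. It then fell to about zero, within noise of 1–2 N, at the predicted place.
- **Position:** in the final top view the deck and the tab line were about 0.5 mm and 0.3 mm from the notch. The overall blue patch read about 1 mm off. All are within the 4 mm allowed, and the calibration is good to about 2 mm.
- **Other checks:** by eye, the jar, bowl, lid and pepper mill had not moved in the final top view, but I did not measure them. The mug was hidden under the raised hand, so I could not check it. The hand stayed well above it (TCP at 0.318 m), and the wrist force read about zero.
- **Disagreement:** just before I backed off, the side view showed a sliver of orange past the carriage's near edge. The final side view was blocked by the gripper, so only the top view confirms the carriage is seated.

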